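Discharge the power unit, rock its tight module loose and hold it clear

TASK

Push the red plunger of the yellow discharge box fully down, hold it there for a second and let it spring back; only then take the module in the opened power unit by its blue tab and rock it well over to both sides, towards each orange shoe, so that it shoves both stiff shoes back and comes free. Lift it straight up and finish while still gripping it: upright and still over its bay, its foot a finger's breadth or two above the tops of the orange shoes, touching nothing but the gripper. Leave everything else on the bench where it is.

Things in the scene. Friction and masses are not known exactly. Their poses are not given: they have to be found in the camera images.
- plunger_top (a point): Centre of the top face of the red plunger head (disc 38 mm across, 10 mm thick) on the yellow discharge box (100 x 90 x 55 mm, fixed). At rest 84 mm above the bench; it goes straight down 12 mm against a spring (about 2.5 N at the start, 8.5 N at the bottom) and springs back.
- plunger (a joint): Plunger travel in m: 0 at rest (up), 0.012 fully down.
- bay (a point): Centre of the module's bay on the opened power unit, level with the tops of the orange shoes, 91 mm above the bench and 85 mm above the tray floor. z up; y is the rocking direction: the orange shoes stand on the +y and -y sides, each with a steel post behind it (91 mm high, outer face 50 mm from the centre). Along x only two black end guides, 56 mm high, 27 to 31 mm from the centre.
- bay_pivot (a point): Point in the bay, 77 mm straight below point bay and 14 mm above the bench. The module's rounded foot (radius 8 mm) stands in a slot 10 mm deep and leans from side to side about the line through this point along the bay's x axis.
- module_grip (a point): Grip point on the centre line of the module's blue tab (white band at its tip). Tab 30 mm along x, 19 mm along y, 60 mm high; the point is 22 mm below its top, 112 mm above the bottom of the foot, 118 mm above the bench at the start. Axes parallel to the bay's at the start, z up.
- module_foot (a point): Centre of the underside of the module's foot, 112 mm straight below module_grip.
- module: The whole module, about 0.35 kg; origin at the centre of the underside of its foot, axes as for module_grip. Below the tab: aluminium body 50 (x) x 36 (y) x 54 mm with dark fins, then a black foot 16 mm wide in y, 20 mm high. Seated, it stands upright and cannot be pulled straight out.
- shoe_left (a joint): Outward travel in m of the orange shoe on the bay's +y side: 0 at the start (against the module), 0.012 at its stop. Stiff (about 11 N), stays where left. Its lip reaches 6 mm over the module's shoulder; the lips no longer block once both shoes are back 7 mm or more. Leaning the module 10 degrees pushes the shoe on that side back about 10 mm.
- shoe_right (a joint): The same for the orange shoe on the -y side of the bay (pushed towards -y).
- chassis: The opened power unit, fixed: grey tray 170 x 170 mm with white walls 38 mm high, the module's bay in its middle. Origin at the centre of its underside on the bench, axes parallel to the bay's.
- cleaner: Closed bottle with a red cap, 38 mm across, 85 mm tall; a bystander, to be left alone. Origin at the centre of its underside.
- capacitor: Blue capacitor can standing, 35 mm across, 50 mm tall; a bystander, to be left alone. Origin at the centre of its underside.
- multimeter: Black hand multimeter lying flat, 150 x 78 x 34 mm; a bystander, to be left alone. Origin at the centre of its underside.
- parts_tray: Grey parts tray, 80 x 150 x 30 mm; a bystander, to be left alone. Origin at the centre of its underside.
- driver: Screwdriver with a red handle, lying; a bystander, to be left alone. Origin at the centre of its underside.
- flux_brush: Brush, lying; a bystander, to be left alone. Origin at the centre of its underside.
- solder_reel: Green reel, 56 mm across, 40 mm tall; a bystander, to be left alone. Origin at the centre of its underside.
There are look-alikes about, which are no part of the job. There is more than one size of the part that bears plunger_top; the job needs the middle-sized.

How it is judged (in metres and radians):
On the way, in this order (a step that is already met when the one before it is completed fails the run):
1. the plunger is pushed fully down (10 of its 12 mm or more) (value of joint plunger above 0.01 m), for 0.25 s.
2. the module has been rocked to both sides: each shoe is shoved back by 3 mm or more (value of joint each of shoe_left, shoe_right above 0.003 m), for 0.1 s.
At the end, for the whole second after the job is handed in: The fingers hold the module upright (within 0.2 rad) and still, touching nothing of the power unit, its foot 3 to 55 mm above the tops of the shoes and within 30 mm sideways of the bay's centre; both shoes stay shoved back by at least 3 mm and the plunger is up again (all of step 2 and contact force between the fingers and module above 1 N and contact force between module and chassis below 0.1 N and z of module_foot in the frame of bay between 0.003 and 0.055 m and horizontal distance between module_foot and bay below 0.03 m and angle between module_grip's own z axis and vertical below 0.2 rad and linear speed of module below 0.03 m/s and value of joint plunger below 0.003 m); the arm keeps its last pose, push and grip.
It fails at once if one of the other loose things on the bench is shoved more than 25 mm or tipped over (distance of any of cleaner, capacitor, multimeter, parts_tray, driver, flux_brush, solder_reel from where it was at the start of the episode above 0.025 m or angle between any of cleaner, capacitor, multimeter, parts_tray, driver, flux_brush, solder_reel's own z axis and vertical above 0.5 rad).
It also fails if it takes over 51 s, if anything falls off the work surface, if the arm or the gripper's body presses on something with over 40 N, if the wrist force passes 120 N, or if a joint passes its speed limit or range.

ROBOT

A 6-joint arm with a two-finger parallel gripper is mounted at the origin on the work surface. World frame = base frame: x ahead of the robot, y to its left, z up, the work surface at z = 0. Lengths are in m, angles in degrees, forces in N, time in s.
With the tool pointing down it reaches from about 0.4 to 0.925 m from the base axis. Payload 3.4 kg.
Tool frame: the origin (TCP) lies on the centre line of the jaws, within the pads' length; the fingertips stand 22 mm ahead of it and the grasp point (between the pads) lies 3 mm ahead of it; z points along the fingers, y is the direction in which the jaws open and shut (so a half turn about z gives the same grasp; the last joint's range is limited). The gripper opens to 85 mm and grips with 20 to 120 N. Pads are 22 mm wide; open, the fingers measure 114 mm over their backs; the gripper's body (76 mm by 85 mm) begins 54 mm behind the grasp point. The pads swing forward as they close: fully open they stand 13 mm farther back than shut.
Start: joints at [-72.336, 17.578, 86.31, -0, 76.112, -4.211], TCP at [0.214, -0.534, 0.253] pointing down, gripper open.
Joint ranges: [-179.03, 179.03], [-60, 130.46], [8.19, 133.38], [-81.62, 261.62], [5.75, 156.47], [-153.77, 153.77]. Speed limits (degrees/s): [147.25, 147.25, 180, 180, 180, 180].

INTERFACE

Orientations are given as [roll, pitch, yaw] about the fixed x, y, z axes, in that order (R = Rz(yaw) Ry(pitch) Rx(roll)).
In Python, from bench import bot gives the robot as it stands.
- The arm moves only by the tool drive_tool, never from a script. Its argument "targets" is one flat list of numbers, 5 for each row, row after row: the opening, from 0 (shut) to 1 (fully open), then the shift along the tool's x, y, z in mm, then the turn about the tool's z in rad. In form: [hand, x, y, z, spin, hand, x, y, z, spin, ...]. A call has exactly 8 rows; each row is the pose to reach, as a shift and turn from the pose measured when the call began, along the tool's axes at that moment; what a row does not reach only later rows make up. A row lasts 1/8 s, in which the tool goes at most 62.5 mm and 10.7 degrees, less where a joint would pass 70% of its speed; a pose out of reach is approached as far as the arm can. A call with a gripper value outside its range is refused whole. The fingers move at their own pace and stop on an object; "newtons" is the grip in N (left out, the last holds). Time passes only in rows, so rows that repeat a pose let the fingers close, or fill a call up. It gives the time, the measured TCP pose, the force and the opening at its end, in the units of the state.
- bot.get_state(): the state, without advancing time (a new reading comes with each control period).
- bot.snapshot(name): name is "scene" or "top" or "wrist"; returns a dict with "color" (480x640x3 uint8, red, green, blue), "fovy" (degrees; the focal length in pixels is half the picture's height over the tangent of half this angle, whatever the lens; pixels are square), "cx", "cy" (the principal point, pixels), "world_from_camera" (4x4, takes a point from camera to world coordinates); the wrist camera has in their place "hand_eye" (4x4, takes a point from camera to tool coordinates, whose origin is the TCP and whose axes are the flange's). Camera axes: x right, y down, z forward; pixel columns grow to the right and rows downward; lengths in m; the calibration is good to about 2 mm. A picture is of the moment at which its call begins: read the wrist's pose just before it. There is no depth.
- bot.finish_job(): hands the job in, once; it reports no verdict.
Trained networks look in a picture, given as the dict that the camera call returned (one of the last four; its "shot" number tells which), for a name from the list of things; names that differ only in an ending like _2 or _b are one class to them, and where a whole thing is asked for, a point or a joint stands for the part that bears it (a point fixed in the world has none). Each returns a list of dicts, best first, with "confidence" (0 to 1); they miss things now and then, are a little off and sometimes report something else, mostly with a low value. They report only what shows in the picture. A call takes as long as a camera call. They do not tell look-alikes from the thing itself.
- bot.masks_of(picture, target): "pixels" (480x640 bool, what is visible of it) and "bbox" ([left, top, right, bottom] in pixels, round what is visible of it).
The state is a dict: "time_s": time; "joint_positions": joint angles; "qd": joint speeds; "joint_efforts": joint torques, N m; "eef_pos": TCP position; "eef_rot": TCP orientation; "wrist_force": force on the tool from outside, world axes, zero at the start; "torque": the same for the moment, N m; "gripper_width": finger opening in m.
Only numpy, scipy, OpenCV 4.12 (cv2) and the standard library are available. Lean on these libraries where they do the work, as an engineer would, in place of code of your own. Each camera call takes 0.05 s, during which the arm holds its last target. There are 200 camera calls.

## Working session

There is one attempt and no reset: what is moved stays moved. The work goes in short steps, Python scripts to look and compute and a tool call to move; the robot and the scene stay as the last step left them, time stands still between calls to the robot, and variables do not carry over. Pictures are saved under pics/ and viewed, about 8 in all and at most 12, crops included, and the job is handed in when it is done.

Besides the shell and the picture viewer there is one more tool, called after "Request:" by a JSON object that holds its "op" and its "data", one argument or row to a line. drive_tool: Moves the arm, as the interface text tells. Its arguments: {"type":"object","properties":{"targets":{"type":"array"},"newtons":{"type":"number"}},"required":["targets"]}

```bash
mkdir -p pics; cat > h.py <<'E'
from bench import bot
import numpy as np, cv2
from scipy.spatial.transform import Rotation as R
def save(n,p): cv2.imwrite('pics/'+n+'.png',p['color'][:,:,::-1])
def K(p): f=240/np.tan(np.radians(p['fovy'])/2); return f,p['cx'],p['cy']
def wfc(p,s=None):
    if 'world_from_camera' in p: return np.array(p['world_from_camera'])
    T=np.eye(4); T[:3,:3]=R.from_euler('xyz',s['eef_rot'],degrees=True).as_matrix(); T[:3,3]=s['eef_pos']
    return T@np.array(p['hand_eye'])
def at_z(p,u,v,z,s=None):
    f,cx,cy=K(p);T=wfc(p,s);d=T[:3,:3]@np.array([(u-cx)/f,(v-cy)/f,1]);o=T[:3,3]
    return o+d*(z-o[2])/d[2]
def proj(p,X,s=None):
    f,cx,cy=K(p);T=np.linalg.inv(wfc(p,s));c=T[:3,:3]@np.array(X)+T[:3,3];return cx+f*c[0]/c[2],cy+f*c[1]/c[2]
E
python3 - <<'E'
from h import *
print(bot.get_state())
for n in ['top','scene']:
    p=bot.snapshot(n);save(n,p);print(n,p['fovy'],p['cx'],p['cy'],np.round(wfc(p),3).tolist())
    for t in ['plunger_top','module','chassis','shoe_left','cleaner','capacitor','multimeter','solder_reel']:
        for d in bot.masks_of(p,t):
            m=d['pixels'];ys,xs=np.nonzero(m);print(t,round(d['confidence'],2),d['bbox'],round(xs.mean(),1),round(ys.mean(),1))
E
```

```text
{'time_s': 0.0, 'joint_positions': array([-7.23369270e+01,  1.76247506e+01,  8.63844461e+01, -1.81838010e-05,
        7.61121251e+01, -4.21205558e+00]), 'qd': array([ 0.00903299,  0.03561426, -0.06444197, -0.01965458,  0.0231517 ,
       -0.00823273]), 'joint_efforts': array([ 1.48753723e-03, -4.57546520e+01, -2.51921135e+01,  1.92847087e-04,
        1.31454383e-02,  1.52394244e-05]), 'eef_pos': array([ 0.21400373, -0.53297621,  0.25235245]), 'eef_rot': array([-1.79879005e+02, -8.89325004e-03,  2.18751236e+01]), 'wrist_force': array([ 0.17542137,  0.51695884, -0.88593697]), 'torque': array([ 0.01114872,  0.00370065, -0.00620618]), 'gripper_width': 0.08522106739782617}
top 45.06635078798018 316.27980786513217 240.38549647343376 [[-0.009, -0.988, 0.152, 0.321], [-1.0, 0.01, 0.003, 0.006], [-0.004, -0.152, -0.988, 1.57], [0.0, 0.0, 0.0, 1.0]]
plunger_top 0.79 [452.5, 326.6, 470.6, 345.6] 459.9 335.3
plunger_top 0.54 [396.0, 261.7, 408.4, 273.6] 402.4 267.8
module 0.76 [239.4, 240.1, 259.0, 262.9] 247.4 251.4
chassis 0.78 [208.0, 212.5, 293.2, 297.0] 249.3 253.7
shoe_left 0.54 [231.8, 24
[... 629 characters left out ...]
8.9, 357.5, 204.2] 353.4 196.7
plunger_top 0.2 [332.7, 282.6, 435.4, 372.9] 385.9 326.8
module 0.81 [373.8, 275.3, 398.5, 321.4] 387.1 302.4
chassis 0.96 [337.9, 283.9, 437.9, 371.4] 385.9 327.0
chassis 0.33 [323.9, 252.5, 339.8, 278.4] 333.5 266.2
shoe_left 0.81 [394.0, 295.4, 406.5, 324.1] 398.6 307.3
shoe_left 0.36 [332.1, 283.5, 437.5, 371.9] 386.0 327.1
cleaner 0.56 [261.7, 281.8, 281.6, 315.6] 272.5 299.7
capacitor 0.92 [324.2, 254.6, 342.5, 281.2] 333.1 266.0
multimeter 0.78 [224.2, 323.6, 306.3, 387.0] 262.9 352.3
multimeter 0.52 [367.7, 295.1, 383.2, 313.8] 376.0 302.2
solder_reel 0.61 [514.6, 332.9, 548.4, 365.7] 532.1 348.5
solder_reel 0.56 [225.6, 319.6, 302.8, 387.3] 263.1 351.9
```

```bash
python3 - <<'E'
import cv2,numpy as np
a=cv2.imread('pics/top.png')[110:410,110:510]; cv2.imwrite('pics/top2.png',cv2.resize(a,None,fx=2,fy=2,interpolation=cv2.INTER_CUBIC))
a=cv2.imread('pics/scene.png')[110:410,200:600]; cv2.imwrite('pics/scene2.png',cv2.resize(a,None,fx=2,fy=2,interpolation=cv2.INTER_CUBIC))
E
```

```text
(no output)
```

View pics/top2.png

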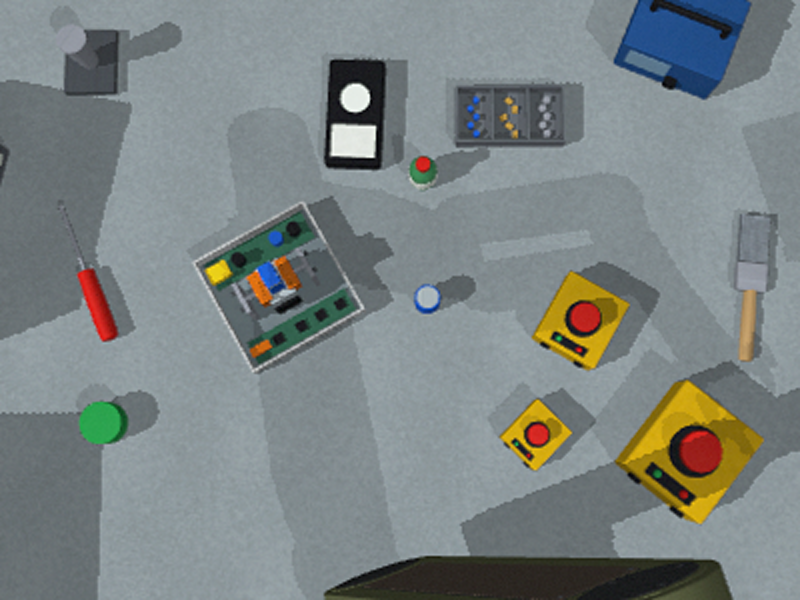

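View pics/scene2.png

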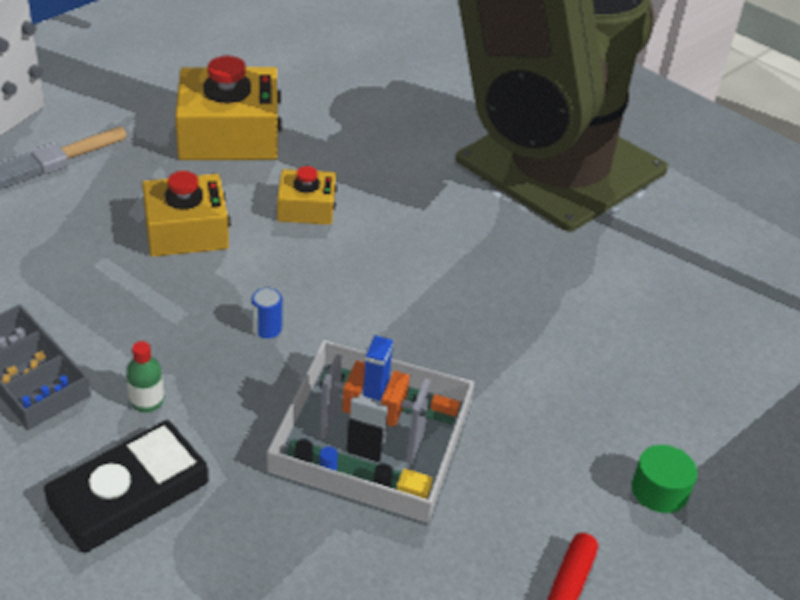

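The top view shows three yellow boxes. The middle-sized one has its plunger at about (402,269) full-res. The module's blue tab is at about (247,248), and the chassis is turned about 30°. The scene view agrees.

```bash
python3 - <<'E'
from h import *
def hue(p,cond,box):
    a=p['color'].astype(int);r,g,b=a[...,0],a[...,1],a[...,2];m=cond(r,g,b);k=np.zeros_like(m);k[box[1]:box[3],box[0]:box[2]]=1
    m&=k;ys,xs=np.nonzero(m);return xs.mean(),ys.mean(),m.sum(),m
red=lambda r,g,b:(r>120)&(g<70)&(b<70)
for n,box,bb in [('top',(390,255,415,282),(236,236,262,262)),('scene',(280,190,303,215),(370,270,400,320))]:
    p=bot.snapshot(n);x,y,c,_=hue(p,red,box);print(n,'plunger',x,y,c,at_z(p,x,y,.08).round(4))
    x,y,c,m=hue(p,lambda r,g,b:(b>120)&(r<110)&(b>r+60),bb);print('tab',x,y,c,at_z(p,x,y,.12).round(4))
    if n=='top':
        d=bot.masks_of(p,'chassis')[0];pts=np.argwhere(d['pixels'])[:,::-1]
        W=np.array([at_z(p,u,v,.03)[:2] for u,v in pts]);r=cv2.minAreaRect((W*1000).astype(np.float32));print(r)
E
```

```text
top plunger 402.3128834355828 268.22085889570553 163 [ 0.474  -0.2116  0.08  ]
tab 243.82954545454547 246.97727272727272 88 [0.5278 0.1937 0.12  ]
((523.8028564453125, 190.6761932373047), (174.6102752685547, 170.51939392089844), 28.97623634338379)
scene plunger 291.33858267716533 200.84251968503938 127 [ 0.4741 -0.2117  0.08  ]
tab 388.5980707395498 292.96784565916397 311 [0.5302 0.1964 0.12  ]
```

Request:
{"op": "drive_tool", "data": {
  "targets": [0,45,-25,0,0,0,90,-50,0,0,0,135,-75,0,0,0,180,-100,0,0,0,226,-126,0,0,0,271,-151,0,0,0,316,-176,0,0,0,361,-201.5,0,0],
  "newtons": 40
}}

```text
time_s: 2.05
eef_pos: [0.4752, -0.2108, 0.2535]
eef_rot: [180.0, -0.0, 21.9]
wrist_force: [0.3, 0.5, 0.2]
gripper_width: 0.0001
```

Request:
{"op": "drive_tool", "data": {
  "targets": [0,-1,0,50,0,0,-1,0,100,0,0,-1,0,130,0,0,-1,0,142,0,0,-1,0,150,0,0,-1,0,155,0,0,-1,0,159,0,0,-1,0,161,0]
}}

```text
time_s: 3.05
eef_pos: [0.4745, -0.2114, 0.094]
eef_rot: [179.9, -0.1, 21.9]
wrist_force: [-2.9, 2.2, 11.2]
gripper_width: -0.0002
```

Request:
{"op": "drive_tool", "data": {
  "targets": [0,0,0,1,0,0,0,0,1,0,0,0,0,1,0,0,0,0,1,0,0,0,0,1,0,0,0,0,1,0,0,0,0,1,0,0,0,0,1,0]
}}

```text
time_s: 4.05
eef_pos: [0.4744, -0.2113, 0.0947]
eef_rot: [179.9, -0.1, 21.9]
wrist_force: [-3.1, 1.7, 8.3]
gripper_width: -0.0001
```

```bash
python3 - <<'E'
from h import *
s=bot.get_state();print(s['time_s'],s['eef_pos'],s['wrist_force'])
p=bot.snapshot('scene');save('press',p)
a=p['color'][150:270,240:400,::-1];cv2.imwrite('pics/press2.png',cv2.resize(a,None,fx=3,fy=3,interpolation=cv2.INTER_CUBIC))
E
```

```text
4.05 [ 0.47444226 -0.21134796  0.09467309] [-3.1403965   1.69379568  8.28746496]
```

View pics/press2.png

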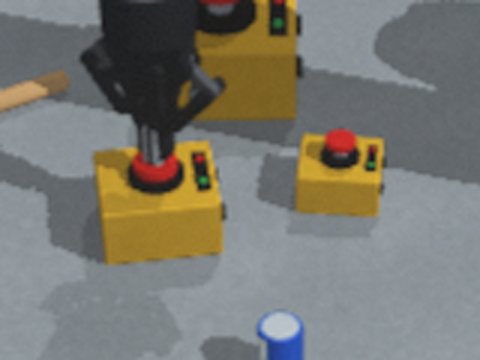

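The shut fingers hold the middle-sized box's plunger down: travel is about 11.3 mm at 8.3 N. Next I release it and move to the bay.

Request:
{"op": "drive_tool", "data": {
  "targets": [0,0,0,-50,0,0,0,0,-100,0,0,0,0,-150,0,0,20,-36,-165,-0.17,0,50,-86,-165,-0.34,0,80,-140,-165,-0.51,0,110,-194,-165,-0.68,0,140,-248,-165,-0.85]
}}

```text
time_s: 5.1
eef_pos: [0.5125, 0.073, 0.2609]
eef_rot: [179.6, -0.1, 70.9]
wrist_force: [0.7, 0.3, -0.0]
gripper_width: -0.0005
```

```bash
python3 - <<'E'
from h import *
s=bot.get_state();y=np.radians(s['eef_rot'][2]);d=np.array([.526,.193])-s['eef_pos'][:2]
print(s['time_s'],s['eef_pos'],s['eef_rot'],'tool dx,dy mm',1000*(d@[np.cos(y),np.sin(y)]),1000*(d@[np.sin(y),-np.cos(y)]),np.radians(s['eef_rot'][2]-120))
E
```

```text
5.1 [0.51254181 0.07299783 0.26092856] [ 1.79592055e+02 -5.72046592e-02  7.08527802e+01] tool dx,dy mm 117.77776057428834 -26.646632776619292 -0.8577808040064122
```

Request:
{"op": "drive_tool", "data": {
  "targets": [0,25,-6,0,-0.17,0,50,-12,0,-0.34,0,75,-18,0,-0.51,0,100,-23,0,-0.68,0,118,-27,0,-0.85,1,118,-27,0,-0.86,1,118,-27,0,-0.86,1,118,-27,0,-0.86]
}}

```text
time_s: 6.1
eef_pos: [0.5257, 0.1924, 0.2611]
eef_rot: [179.7, 0.3, 120.0]
wrist_force: [-0.7, 0.1, 0.8]
gripper_width: 0.0545
```

```bash
python3 - <<'E'
from h import *
s=bot.get_state();print(s['eef_pos'],s['eef_rot'])
p=bot.snapshot('wrist');save('wrist1',p);print(p['fovy'],p['cx'],p['cy'],np.round(p['hand_eye'],4).tolist())
for z in (.118,.14):print(z,proj(p,[.526,.193,z],s))
for t in ['module','chassis','shoe_left']:
  for d in bot.masks_of(p,t): print(t,round(d['confidence'],2),d['bbox'])
E
```

```text
[0.5257443  0.19242401 0.26111297] [179.67846128   0.29413836 119.98164404]
68.40904558208027 320.81597123520345 240.46607934369655 [[-0.0004, -0.9451, -0.3268, 0.0841], [1.0, -0.001, 0.0016, 0.0007], [-0.0018, -0.3268, 0.9451, -0.1205], [0.0, 0.0, 0.0, 1.0]]
0.118 (np.float64(318.9359653849809), np.float64(230.55178880526356))
0.14 (np.float64(319.00888415939227), np.float64(239.83108039519075))
module 0.83 [290.1, 198.1, 351.3, 255.8]
chassis 0.67 [227.2, 117.0, 413.5, 284.7]
shoe_left 0.87 [296.7, 172.0, 349.0, 211.0]
shoe_left 0.46 [293.5, 195.8, 350.5, 256.3]
```

View pics/wrist1.png

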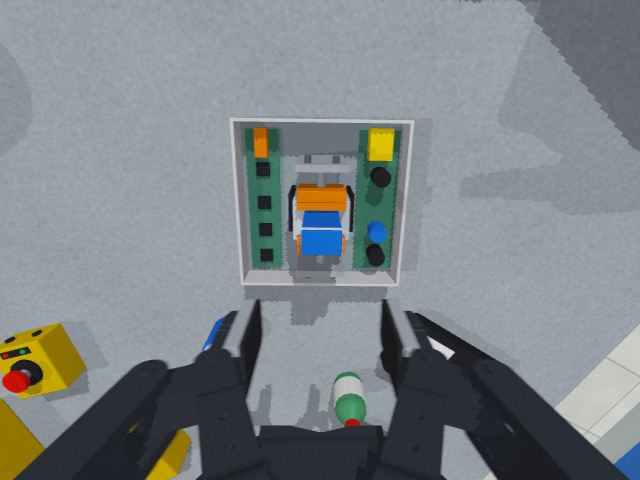

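The wrist view shows the tab's top face spanning about (302–342, 229–255), aligned with the image axes. The jaws straddle it along the bay's x.

```bash
python3 - <<'E'
from h import *
s=bot.get_state();p=bot.snapshot('wrist');c=p['color'].astype(int)
for v in range(206,262,3):print(v,c[v,312].tolist(),c[v,330].tolist())
b=(c[...,2]>130)&(c[...,0]<90);b[:200]=0;b[262:]=0;b[:,:280]=0;b[:,360:]=0
for v in range(230,258,4):
    x=np.nonzero(b[v])[0];print(v,x.min(),x.max())
for uv in [(321.5,242),(321.5,243.5)]:
    w=at_z(p,*uv,.14,s);y=np.radians(s['eef_rot'][2]);d=w[:2]-s['eef_pos'][:2]
    print(w.round(4),1000*(d@[np.cos(y),np.sin(y)]),1000*(d@[np.sin(y),-np.cos(y)]))
print(np.hypot(*(at_z(p,302,243,.14,s)-at_z(p,342,243,.14,s))[:2]))
for a in [((231,120),(413,122)),((245,284),(398,286))]:
    d=at_z(p,*a[1],.038,s)-at_z(p,*a[0],.038,s);print(np.degrees(np.arctan2(d[1],d[0])),np.hypot(*d[:2]))
E
```

```text
206 [205, 116, 0] [205, 115, 0]
209 [205, 116, 0] [206, 116, 0]
212 [12, 60, 130] [12, 56, 127]
215 [14, 87, 178] [16, 88, 179]
218 [17, 87, 179] [14, 87, 179]
221 [15, 87, 179] [16, 87, 179]
224 [18, 87, 179] [16, 86, 179]
227 [49, 96, 180] [40, 93, 180]
230 [78, 123, 187] [127, 155, 193]
233 [19, 106, 205] [17, 106, 205]
236 [15, 105, 204] [17, 106, 204]
239 [17, 104, 204] [15, 104, 204]
242 [18, 104, 204] [20, 106, 205]
245 [15, 104, 204] [18, 105, 204]
248 [2, 103, 202] [18, 104, 203]
251 [17, 105, 203] [11, 103, 202]
254 [12, 105, 206] [9, 103, 201]
257 [89, 91, 98] [93, 94, 102]
260 [89, 91, 99] [92, 94, 101]
230 303 312
234 301 341
238 301 341
242 301 341
246 301 341
250 301 340
254 301 340
[0.5283 0.1929 0.14  ] -1.1824079242931302 2.281340464227756
[0.5289 0.1919 0.14  ] -2.33772618483792 2.2816067016056136
0.029010686365218273
29.42602930386001 0.16750287747374637
28.991129995133164 0.16486474051630848
```

Request:
{"op": "drive_tool", "data": {
  "targets": [1,-2,2,0,0.012,1,-2,2,30,0.012,1,-2,2,60,0.012,1,-2,2,90,0.012,1,-2,2,115,0.012,1,-2,2,130,0.012,1,-2,2,138,0.012,1,-2,2,138,0.012]
}}

```text
time_s: 7.35
eef_pos: [0.5296, 0.192, 0.1228]
eef_rot: [179.7, 0.3, 119.4]
wrist_force: [0.2, 0.3, 0.0]
gripper_width: 0.0854
```

Request:
{"op": "drive_tool", "data": {
  "targets": [0,0,0,0,0,0,0,0,0,0,0,0,0,0,0,0,0,0,0,0,0,0,0,0,0,0,0,0,0,0,0,0,0,0,0,0,0,0,0,0],
  "newtons": 50
}}

```text
time_s: 8.35
eef_pos: [0.5299, 0.1921, 0.1234]
eef_rot: [179.7, 0.3, 119.4]
wrist_force: [-1.3, -0.8, 5.0]
gripper_width: 0.0295
```

```bash
python3 - <<'E'
from h import *
s=bot.get_state();print(s['eef_pos'],s['eef_rot'],s['wrist_force'],s['torque'])
p=bot.snapshot('wrist');save('wrist2',p)
E
```

```text
[0.52987557 0.19205911 0.12335933] [179.65461412   0.27892568 119.37132273] [-1.26482242 -0.82126787  5.01088577] [0.00052194 0.22536688 0.07686353]
```

View pics/wrist2.png

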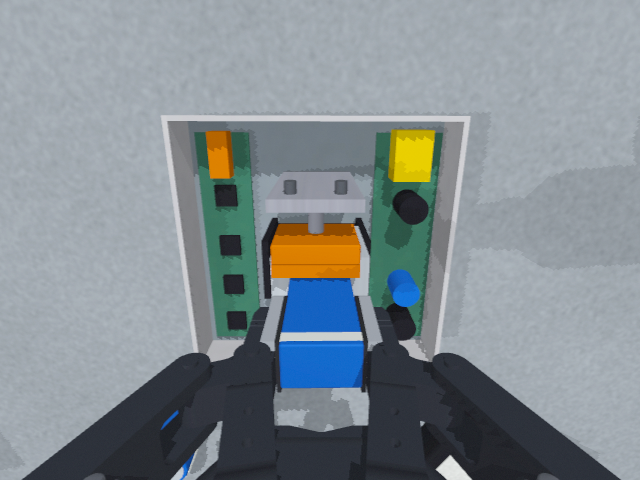

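The wrist view shows the jaws closed on both x faces of the tab (29.5 mm opening). Tool x points along the bay's +y. I rock to +y first.

Request:
{"op": "drive_tool", "data": {
  "targets": [0,3,0,0,0,0,6,0,0.2,0,0,9,0,0.4,0,0,12,0,0.7,0,0,15,0,1.1,0,0,18,0,1.6,0,0,20,0,2,0,0,20,0,2,0]
}}

```text
time_s: 9.4
eef_pos: [0.5215, 0.2061, 0.1221]
eef_rot: [179.7, 0.7, 119.5]
wrist_force: [3.1, -12.4, 7.9]
gripper_width: 0.0294
```

```bash
python3 - <<'E'
from h import *
s=bot.get_state();print(s['eef_pos'],s['eef_rot'],s['wrist_force'],s['torque'])
y=np.radians(s['eef_rot'][2]);d=s['eef_pos']-[.52988,.19206,.12336];print(1000*(d[:2]@[np.cos(y),np.sin(y)]),1000*d[2])
p=bot.snapshot('wrist');save('wrist3',p)
E
```

```text
[0.52149632 0.2060675  0.12211938] [179.69110884   0.67130308 119.46452829] [  3.13675294 -12.4313136    7.91681878] [-2.43646021 -0.35010647 -0.04100624]
16.31957477841957 -1.2406176380348883
```

View pics/wrist3.png

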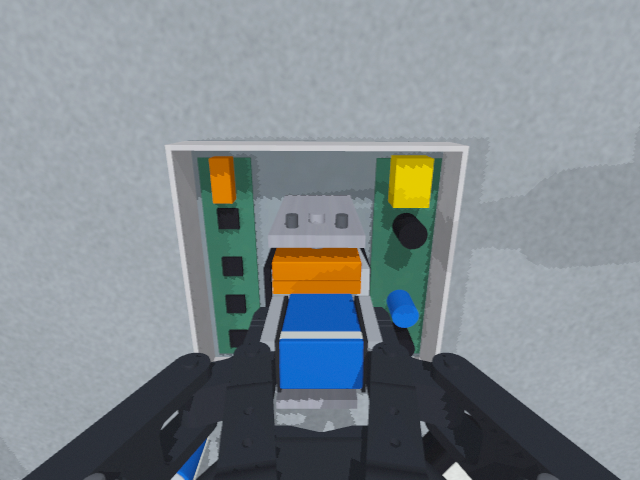

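The +y shoe has closed most of its gap to the post, after 16.3 mm of tool travel (about 8.8°). I push a little more, then rock to the other side.

Request:
{"op": "drive_tool", "data": {
  "targets": [0,4,0,0,0,0,6,0,0.4,0,0,6.5,0,0.5,0,0,6.5,0,0.5,0,0,3,0,0.3,0,0,-2,0,-0.2,0,0,-7,0,-0.6,0,0,-12,0,-1,0]
}}

```text
time_s: 10.45
eef_pos: [0.5261, 0.1971, 0.1229]
eef_rot: [179.7, 0.4, 119.4]
wrist_force: [-2.3, 5.6, 1.2]
gripper_width: 0.0292
```

Request:
{"op": "drive_tool", "data": {
  "targets": [0,-4,0,-0.1,0,0,-8,0,0,0,0,-12,0,0.3,0,0,-16,0,0.7,0,0,-19,0,1,0,0,-22,0,1.4,0,0,-25,0,1.8,0,0,-26,0,2,0]
}}

```text
time_s: 11.45
eef_pos: [0.5371, 0.1775, 0.1215]
eef_rot: [179.7, 0.1, 119.4]
wrist_force: [-4.7, 9.1, 7.5]
gripper_width: 0.0299
```

```bash
python3 - <<'E'
from h import *
s=bot.get_state();print(s['time_s'],s['eef_pos'],s['eef_rot'],s['wrist_force'],s['torque'],s['gripper_width'])
y=np.radians(s['eef_rot'][2]);d=s['eef_pos']-[.52988,.19206,.12336];print(1000*(d[:2]@[np.cos(y),np.sin(y)]),1000*d[2])
E
```

```text
11.45 [0.53713316 0.17747894 0.12145209] [1.79740270e+02 9.20049048e-02 1.19350700e+02] [-4.70713053  9.11696176  7.47137467] [ 1.73078259  1.18756408 -0.05856165] 0.029862096617514128
-16.264534490416743 -1.9079059778540213
```

Request:
{"op": "drive_tool", "data": {
  "targets": [0,-4,0,0,0,0,-6,0,0.4,0,0,-7,0,0.5,0,0,-7,0,0.5,0,0,-2,0,0.1,0,0,4,0,-1,0,0,10,0,-1.6,0,0,16,0,-1.9,0]
}}

```text
time_s: 12.45
eef_pos: [0.5296, 0.1908, 0.1232]
eef_rot: [179.8, 0.2, 119.4]
wrist_force: [2.4, -5.2, -2.2]
gripper_width: 0.0297
```

```bash
python3 - <<'E'
from h import *
s=bot.get_state();print(s['time_s'],s['eef_pos'],s['eef_rot'],s['wrist_force'],s['torque'],s['gripper_width'])
y=np.radians(s['eef_rot'][2]);d=s['eef_pos']-[.52988,.19206,.12336];print(1000*(d[:2]@[np.cos(y),np.sin(y)]),1000*d[2])
p=bot.snapshot('wrist');q=bot.snapshot('scene')
im=np.hstack([p['color'][110:430,160:480],cv2.resize(q['color'][260:380,330:450],(320,320),interpolation=cv2.INTER_CUBIC)])
cv2.imwrite('pics/back.png',im[:,:,::-1])
E
```

```text
12.45 [0.52959067 0.19077236 0.12318325] [179.75589743   0.18465463 119.35890023] [ 2.41418629 -5.15070507 -2.22155352] [-1.13170624 -0.57352487 -0.06978106] 0.02969720479455147
-0.9804078727834235 -0.1767527827296611
```

View pics/back.png

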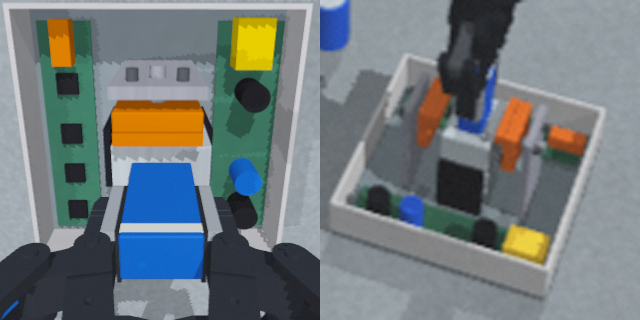

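Both orange shoes now stand clear of the module, which is centred and upright. Next I lift it straight up.

Request:
{"op": "drive_tool", "data": {
  "targets": [0,0.5,0,-2,0,0,0.5,0,-6,0,0,0.5,0,-10,0,0,0.5,0,-16,0,0,0.5,0,-22,0,0,0.5,0,-28,0,0,0.5,0,-34,0,0,0.5,0,-40,0],
  "newtons": 60
}}

```text
time_s: 13.55
eef_pos: [0.5288, 0.1919, 0.1637]
eef_rot: [179.7, 0.1, 119.4]
wrist_force: [1.2, 0.7, -5.1]
gripper_width: 0.0293
```

```bash
python3 - <<'E'
from h import *
q=bot.snapshot('scene')
cv2.imwrite('pics/lift.png',cv2.resize(q['color'][240:380,310:470],None,fx=3,fy=3,interpolation=cv2.INTER_CUBIC)[:,:,::-1])
E
```

```text
(no output)
```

View pics/lift.png

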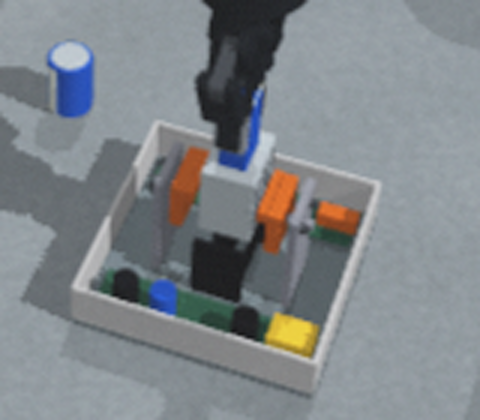

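The module is rising between the shoes, and the -5 N wrist force is close to its weight.

Request:
{"op": "drive_tool", "data": {
  "targets": [0,0,0,-10,0,0,0,0,-20,0,0,0,0,-30,0,0,0,0,-40,0,0,0,0,-50,0,0,0,0,-60,0,0,0,0,-68,0,0,0,0,-70,0]
}}

```text
time_s: 14.6
eef_pos: [0.5292, 0.1921, 0.2352]
eef_rot: [179.6, 0.2, 119.4]
wrist_force: [0.4, 0.1, -3.6]
gripper_width: 0.0296
```

Request:
{"op": "drive_tool", "data": {
  "targets": [0,0,0,0,0,0,0,0,0,0,0,0,0,0,0,0,0,0,0,0,0,0,0,0,0,0,0,0,0,0,0,0,0,0,0,0,0,0,0,0]
}}

```text
time_s: 15.6
eef_pos: [0.5292, 0.1921, 0.2352]
eef_rot: [179.6, 0.2, 119.4]
wrist_force: [-0.1, 0.1, -4.8]
gripper_width: 0.0292
```

```bash
python3 - <<'E'
from h import *
s=bot.get_state();print(s['time_s'],s['eef_pos'],s['eef_rot'],s['wrist_force'],s['gripper_width'])
q=bot.snapshot('scene');g=s['eef_pos']
for h in (.0,-.113): print(proj(q,g+[0,0,h]))
print(proj(q,[.529,.192,.091]))
a=q['color'][215:375,310:470];b=q['color'][170:250,250:350]
im=np.hstack([cv2.resize(a,(480,480),interpolation=cv2.INTER_CUBIC),cv2.resize(np.vstack([b,b*0])[:,:],(300,480),interpolation=cv2.INTER_CUBIC)])
cv2.imwrite('pics/end.png',im[:,:,::-1])
E
```

```text
15.6 [0.52916762 0.19205025 0.23524188] [1.79597407e+02 1.58273117e-01 1.19375963e+02] [-0.10343458  0.13544551 -4.82483656] 0.02922230414233603
(np.float64(391.0352245172389), np.float64(248.3853962243856))
(np.float64(387.5374025336721), np.float64(290.69153753999876))
(np.float64(386.69372663586364), np.float64(301.37480970918443))
```

View pics/end.png

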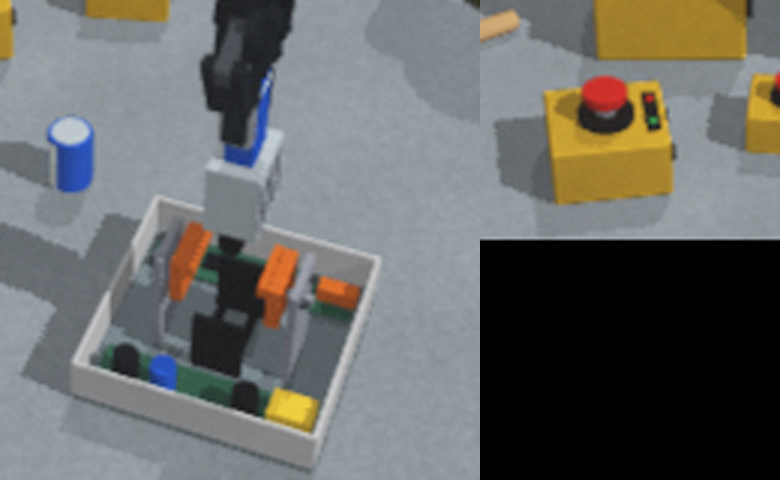

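The foot sits about 27 mm above the shoe tops (TCP rise 112 mm, no slip seen). The module is upright, both shoes are back and the plunger is up. I'm handing in.

```bash
python3 -c "
from bench import bot
print(bot.finish_job()); s=bot.get_state(); print(s['time_s'],s['eef_pos'],s['wrist_force'],s['gripper_width'])"
```

```text
the job is handed in; nothing more can be done
None
the job is handed in; nothing more can be done
```

The job is done and handed in at about 15.7 s of the 51 s allowed; `finish_job` gives no verdict, so the result is unconfirmed.

- **Plunger:** I pushed the middle-sized box's plunger down about 11–12 mm, held it for over a second and released it. It is visibly up again in the last picture.
- **Rocking:** I gripped the module by its blue tab along the bay's x and rocked it to both sides. The tool travelled at least 16 mm each way, about 9° of lean. I didn't measure the shoe travel, but both shoes stood visibly clear of the module.
- **Lift:** I raised the module about 112 mm. By calculation its foot is about 27 mm above the shoe tops and within a few millimetres of the bay's centre.
- **Last checks:** The arm was still and the tab was gripped at 29 mm opening. The wrist force was about -4.8 N, against roughly 3.4 N for the module's stated 0.35 kg. Readings varied by about 1 N, and the picture showed the module upright and touching nothing of the unit.
- **Bystanders:** I routed the arm clear of the other things on the bench and saw none disturbed, but I did not re-measure their positions.

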